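# Complete the row of setup blocks on the fixture-table shelf

## Task

Complete the row of steel setup blocks on the low shelf, stepping down from the tallest at the left to the shortest at the right as seen from the robot, all upright, square to the shelf, fronts in line and gaps under 12 mm. Turn the carousel by its top handle until the 80 mm block stands in the front opening, lift it out, set it upright on the table and let go, then take it across its other faces and stand it in the gap on the shelf. Stand the 50 mm block from the table at the right-hand end; do not tip over the blocks on the shelf or disturb the other things on the table.

Things in the scene. Friction and masses are not known exactly. Their poses are not given: they have to be found in the camera images.
- carousel_axis (a point): Foot of the carousel's upright turning axis, on the table. Fixed 280 mm square base plate; its -x side is the front, towards the robot. A clear flat fixed cover, top 119 mm above the table, lies over the turntable from 48 mm before the axis to the back (70 mm square hole round the handle). All that lies more than 48 mm before the axis is open from above: the front opening.
- carousel_grip (a point): Point on the turning axis, 148 mm above the table, at mid-height of the carousel's handle: a black bar 56 mm along this point's x, 16 mm along its y, from 126 to 166 mm above the table (7 mm over the cover). It turns with the turntable; pockets lie 85 mm from the axis along this point's +x, -x, +y and -y.
- carousel (a joint): Turntable angle from its start, rad, anticlockwise from above, -3.1 to 3.1; light friction, stays where left. Each pocket (floor 28 mm above the table) holds a block with its 50 mm side along the radius, tightly between a central tower and an outer plate, both 110 mm high above the table: fingers fit only on the block's two broad faces (25 mm apart), above lips that end 58 mm above the table.
- middle_block_center (a point): Centre (half-way up) of the middle block: a drilled steel setup block, 50 mm along its x, 25 mm along its y, 80 mm tall (z), about 0.5 kg, standing upright; a half turn about z looks the same. At the start it stands in a carousel pocket at the left or the right of the axis, under the clear cover; the pocket across from it holds a low V-block. It turns with the carousel.
- short_block_center (a point): Centre (half-way up) of the short block: a drilled steel setup block, 50 mm along its x, 25 mm along its y, 50 mm tall (z), about 0.3 kg, standing upright; a half turn about z looks the same. At the start it stands on the table between carousel and shelf; nearer the robot than it (around x = 0.45 m, y = 0) the table is clear.
- tall_block_center (a point): Centre (half-way up) of the tall block: a drilled steel setup block, 50 mm along its x, 25 mm along its y, 95 mm tall (z), about 0.6 kg, standing upright; a half turn about z looks the same. It already stands on the shelf at the left-hand end of the row.
- low_block_center (a point): Centre (half-way up) of the low block: a drilled steel setup block, 50 mm along its x, 25 mm along its y, 65 mm tall (z), about 0.4 kg, standing upright; a half turn about z looks the same. It already stands on the shelf, one place to the right of the gap; the gap between it and the tall block is 37 mm wide.
- shelf_top (a point): Middle of the top face of a fixed low plywood shelf, 40 mm above the table; x points away from the robot, y left along the row. Board 120 (x) by 220 mm (y); a metal strip at its back edge stands 12 mm above the board, 60 mm behind the middle. Places: x = 0, y = +46.5 (95 mm block), +15.5 (80), -15.5 (65), -46.5 mm (50), 50 mm sides along x. Open from above.
- cone: Bystander: dark steel cone 60 mm across, 75 mm tall, at the back of the table. Origin under its middle.
- calculator: Bystander: black calculator 160 x 78 x 18 mm lying to the left of the shelf. Origin under its middle, x along its length.
- caliper: Bystander: steel caliper 210 mm long, 12 mm thick, lying behind the shelf. Origin under its middle, x along its length.
- clamp: Bystander: steel toggle clamp with a red handle, 70 x 40 mm foot, 70 mm tall, in front of the shelf. Origin under its foot.
There are look-alikes about, which are no part of the job. Leave any purple look-alike of the part that bears tall_block_center alone. Leave any yellow look-alike of the part that bears short_block_center alone.

How it is judged:
By the outcome, as a careful person would: the job done as asked, in the order asked, and still so for the second after the job is handed in, with the robot touching nothing.
It also fails if it takes over 72 s, if anything falls off the work surface, if the arm or the gripper's body presses on something with over 40 N, if the wrist force passes 120 N, or if a joint passes its speed limit or range.

## Robot

A 7-joint arm with a two-finger parallel gripper is mounted at the origin on the work surface. World frame = base frame: x ahead of the robot, y to its left, z up, the work surface at z = 0. Lengths are in m, angles in rad, forces in N, time in s.
With the tool pointing down it reaches from about 0.4 to 0.85 m from the base axis. Payload 10.4 kg.
Tool frame: the origin (TCP) lies where the fingers leave the gripper's body, on its centre line; the fingertips stand 70 mm ahead of it and the grasp point (between the pads) lies r.grip_depth ahead of it (r.grip_depth is the distance from the TCP to the grasp point, in m); z points along the fingers, y is the direction in which the jaws open and shut (so a half turn about z gives the same grasp; the last joint's range is limited). The gripper opens to 87 mm and grips with 3 to 60 N. Pads are 19 mm wide; open, the fingers measure 117 mm over their backs; the gripper's body (75 mm by 190 mm) begins 51 mm behind the grasp point.
Start: joints at [1.104, 0.332, -0.065, 1.46, 0.022, 1.35, -0.088], TCP at [0.268, -0.564, 0.292] pointing down, gripper open.
Joint ranges: [-2.6, 2.6], [-0.5, 2.12], [-1.47, 1.34], [0.16, 2.42], [-1.27, 4.41], [0.06, 2.06], [-2.6, 2.6]. Speed limits (rad/s): [2.22, 2.22, 2.79, 2.79, 3.14, 3.14, 3.14].

## Interface

Orientations are given as a unit quaternion [x, y, z, w].
In Python, from bench import monitor, viewer, workorder, nets, r gives the robot as it stands.
- The arm moves only by the tool drive_tool, never from a script. Its argument "plan" is a list of rows, each an object of numbers: "rx", "ry", "rz": the turn, a rotation vector about the tool's x, y, z in units of 360 degrees (1.0 is 360 degrees); "x", "y", "z": the shift along the tool's x, y, z in units of 1000 mm (1.0 is 1000 mm); "fingers": the opening, from 0 (shut) to 1 (fully open). In form: [{"rx": .., "ry": .., "rz": .., "x": .., "y": .., "z": .., "fingers": ..}, ...]. A call has 1 to 12 rows; each row is the pose to reach, as a shift and turn from the pose commanded when the call began, along the tool's axes at that moment, turning the shorter way round; what a row does not reach only later rows make up. A row lasts 1/8 s, in which the tool goes at most 62.5 mm and 10.7 degrees, less where a joint would pass 70% of its speed; a pose out of reach is approached as far as the arm can. A call with a number of a shift or a turn outside -1 to 1 is refused whole. A call with a gripper value outside its range is refused whole. The fingers move at their own pace and stop on an object; "squeeze" is the grip in N (left out, the last holds). Time passes only in rows, so rows that repeat a pose let the fingers close. It gives the time, the measured TCP pose, the force and the opening at its end, in the units of the state.
- monitor.read_state(): the state, without advancing time (a new reading comes with each control period).
- viewer.camera(name): name is "side" or "top"; returns a dict with "color" (384x512x3 uint8, red, green, blue), "depth" (384x512 float32, m along the optical axis (not along the pixel's ray), 0 where there is no reading), "camera_matrix" (3x3 intrinsics, pixels), "D" ([k1, k2, p1, p2, k3] as OpenCV has them; the pictures are not rectified), "xyz" and "rotation" of the camera in the world. Camera axes: x right, y down, z forward; pixel columns grow to the right and rows downward; lengths in m; the calibration is good to about 2 mm. A picture is of the moment at which its call begins.
- workorder.close_job(): hands the job in, once; it reports no verdict.
Trained networks look in the newest picture that a camera, given by its name, has taken for a name from the list of things; names that differ only in an ending like _2 or _b are one class to them, and where a whole thing is asked for, a point or a joint stands for the part that bears it (a point fixed in the world has none). Each returns a list of dicts, best first, with "confidence" (0 to 1); they miss things now and then, are a little off and sometimes report something else, mostly with a low value. They report only what shows in the picture. A call takes as long as a camera call. They do not tell look-alikes from the thing itself.
- nets.find_in(label, camera): "centre" ([x, y, z] in m, in world coordinates, good to about 4 mm: the middle of the surface that is visible of it).
- nets.regions_of(label, camera): "region" (384x512 bool, what is visible of it).
The state is a dict: "time": time; "joint_positions": joint angles; "joint_vel": joint speeds; "joint_torque": joint torques, N m; "ee_pos": TCP position; "eef_rot": TCP orientation; "ft_force": force on the tool from outside, world axes, zero at the start; "torque": the same for the moment, N m; "width": finger opening in m.
Only numpy, scipy, OpenCV 4.12 (cv2) and the standard library are available. Lean on these libraries where they do the work, as an engineer would, in place of code of your own. Each camera call takes 0.05 s, during which the arm holds its last target.

## Working session

There is one attempt and no reset: what is moved stays moved. The work goes in short steps, Python scripts to look and compute and a tool call to move; the robot and the scene stay as the last step left them, time stands still between calls to the robot, and variables do not carry over. Pictures are saved under pics/ and viewed, and the job is handed in when it is done.

Besides the shell and the picture viewer there is one more tool, called after "Call:" as a command line: name --argument value ..., lists and objects as JSON in quotes. drive_tool: Moves the arm, as the interface text tells. Its arguments: {"type":"object","properties":{"plan":{"type":"array","items":{"type":"object","properties":{"rx":{"type":"number","minimum":-1,"maximum":1},"ry":{"type":"number","minimum":-1,"maximum":1},"rz":{"type":"number","minimum":-1,"maximum":1},"x":{"type":"number","minimum":-1,"maximum":1},"y":{"type":"number","minimum":-1,"maximum":1},"z":{"type":"number","minimum":-1,"maximum":1},"fingers":{"type":"number"}}}},"squeeze":{"type":"number"}},"required":["plan"]}

```bash
ls; mkdir -p pics; python3 - <<'E'
from bench import monitor, viewer, workorder, nets, r
import cv2,numpy as np
print(r.grip_depth, monitor.read_state())
for n in("top","side"):
    c=viewer.camera(n); cv2.imwrite(f"pics/{n}0.png",cv2.resize(c["color"][:,:,::-1],(800,600)))
    print(n,c["camera_matrix"],c["D"],c["xyz"],c["rotation"])
    for l in ["carousel_grip","middle_block_center","short_block_center","tall_block_center","low_block_center","clamp","calculator","caliper","cone","shelf_top"]:
        try:
            print(l,[(np.round(d["centre"],3).tolist(),round(d["confidence"],2)) for d in nets.find_in(l,n)])
        except Exception as e: print(l,e)
E
```

```text
pics
0.051 {'time': 0.0, 'joint_positions': array([ 1.10436491,  0.33284416, -0.06470332,  1.46096327,  0.02158397,
        1.34989399, -0.08850273]), 'joint_vel': array([-0.00148335,  0.00117691, -0.00200952,  0.00125873,  0.00107926,
       -0.00176635,  0.00046776]), 'joint_torque': array([ 5.77857136e-04, -6.23233223e+01,  2.51409388e-02, -3.89893126e+01,
       -6.13650447e-02,  3.99681693e-02,  1.53530314e-04]), 'ee_pos': array([ 0.26825308, -0.56417508,  0.2914607 ]), 'eef_rot': array([ 9.75475333e-01,  2.20107645e-01, -1.80049051e-04, -6.83674837e-04]), 'ft_force': array([ 0.22675711, -0.84060184, -0.14310516]), 'torque': array([-0.00933765,  0.00198935,  0.02481448]), 'width': 0.08728825200667158}
top [[390.60291764   0.         257.96533341]
 [  0.         390.60291764 187.65968607]
 [  0.           0.           1.        ]] [-0.07678713  0.          0.          0.          0.        ] [0.49549907 0.07425299 1.29671506] [ 0.71402615 -0.69928766  0.02419224 -0.024045  ]
carousel_grip [([0.51, -0.247, 0.028], 0.63)]
middle_block_center []
short_block_center [([0.699, 0.042, 0
[... 601 characters left out ...]
182835  0.          0.          0.          0.        ] [0.30617063 0.95922366 0.61590601] [-0.13156288  0.84709225 -0.51033688  0.06842657]
carousel_grip [([0.56, -0.2, 0.048], 0.69)]
middle_block_center []
short_block_center [([0.7, 0.052, 0.03], 0.81), ([0.621, -0.002, 0.032], 0.8), ([0.563, 0.348, 0.042], 0.21)]
tall_block_center [([0.442, 0.319, 0.062], 0.92), ([0.71, 0.331, 0.062], 0.84), ([0.57, 0.34, 0.098], 0.74)]
low_block_center [([0.558, 0.276, 0.086], 0.65), ([0.575, 0.34, 0.1], 0.4)]
clamp [([0.364, 0.175, 0.027], 0.71)]
calculator [([0.521, 0.498, 0.02], 0.66)]
caliper [([0.696, 0.234, 0.012], 0.52)]
cone [([0.786, 0.009, 0.038], 0.57)]
shelf_top [([0.563, 0.349, 0.04], 0.62)]
```

View pics/top0.png

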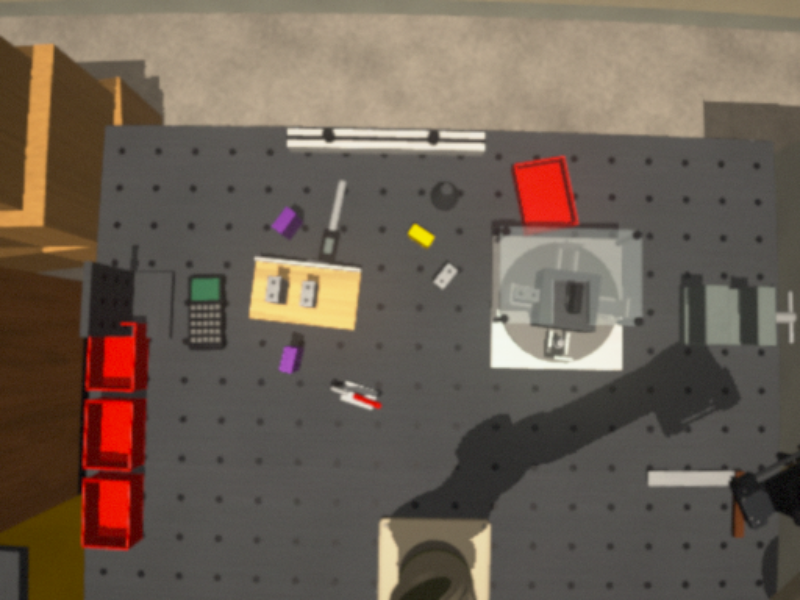

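View pics/side0.png

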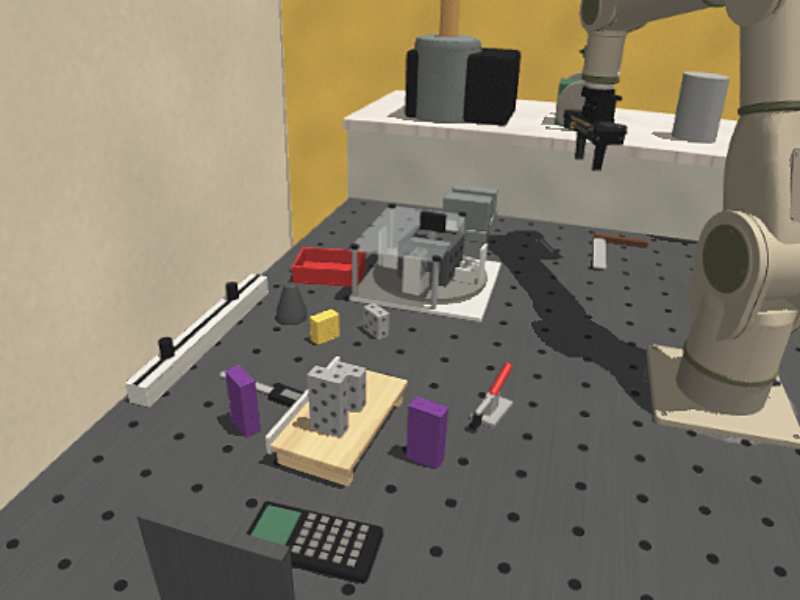

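```bash
cat > h.py <<'E'
import numpy as np,cv2,time
from scipy.spatial.transform import Rotation as R
from bench import monitor, viewer, workorder, nets, r
def cam(n):
    c=viewer.camera(n); np.savez("last_"+n,**c); return c
def load(n): return dict(np.load("last_"+n+".npz"))
def proj(c,P):
    P=np.atleast_2d(P).astype(float); M=R.from_quat(c["rotation"]).as_matrix()
    rv=cv2.Rodrigues(M.T)[0]; t=-M.T@c["xyz"]
    return cv2.projectPoints(P.reshape(-1,1,3),rv,t,c["camera_matrix"],c["D"])[0].reshape(-1,2)
def ray(c,uv):
    uv=np.atleast_2d(uv).astype(float)
    p=cv2.undistortPoints(uv.reshape(-1,1,2),c["camera_matrix"],c["D"]).reshape(-1,2)
    return np.c_[p,np.ones(len(p))]@R.from_quat(c["rotation"]).as_matrix().T
def plane(c,uv,z):
    d=ray(c,uv); return c["xyz"]+d*((z-c["xyz"][2])/d[:,2])[:,None]
def cloud(c):
    h,w=c["depth"].shape; u,v=np.meshgrid(np.arange(w),np.arange(h))
    d=ray(c,np.c_[u.ravel(),v.ravel()]); return (c["xyz"]+d*c["depth"].reshape(-1,1)).reshape(h,w,3)
def ortho(c,z,x0,x1,y0,y1,s):
    # row 0 = x1 (far), col 0 = y1 (left), s px per m
    H=int((x1-x0)*s);W=int((y1-y0)*s)
    j,i=np.meshgrid(np.arange(W),np.arange(H))
    P=np.c_[(x1-i/s).ravel(),(y1-j/s).ravel(),np.full(i.size,z)]
    q=proj(c,P).astype(np.float32).reshape(H,W,2)
    return cv2.remap(c["color"],q[...,0],q[...,1],cv2.INTER_CUBIC)[:,:,::-1].copy()
E
python3 - <<'E'
from h import *
c=cam("top"); s=cam("side")
a=c["color"][140:245,305:425,::-1]
b=s["color"][120:215,215:335,::-1]
cv2.imwrite("pics/crop1.png",np.hstack([cv2.resize(a,(400,350),interpolation=2),cv2.resize(b,(400,350),interpolation=2)]))
d=c["color"][140:260,150:310,::-1]
cv2.imwrite("pics/crop2.png",cv2.resize(d,(800,600),interpolation=2))
E
```

```text
(no output)
```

View pics/crop1.png

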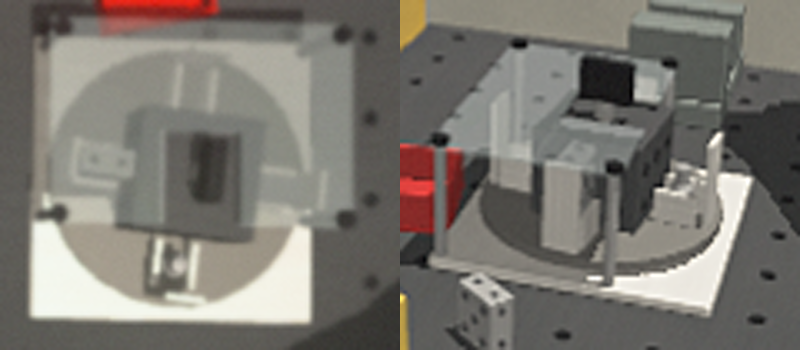

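View pics/crop2.png

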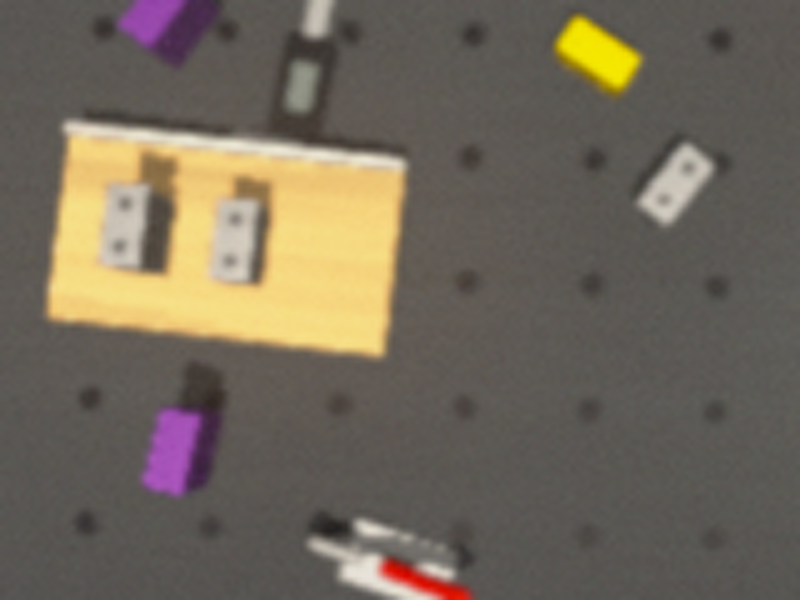

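```bash
python3 - <<'E'
from h import *
c=load("top"); s=load("side")
o=ortho(c,0.108,0.38,0.72,-0.42,-0.08,1700)
o=cv2.convertScaleAbs(o,alpha=1.6,beta=-60)
cv2.imwrite("pics/o1.png",o)
X=cloud(c)
def bin(zlo,zhi,x0,x1,y0,y1):
    m=(X[...,2]>zlo)&(X[...,2]<zhi)&(X[...,0]>x0)&(X[...,0]<x1)&(X[...,1]>y0)&(X[...,1]<y1); return m
m=bin(-1,1,.4,.72,-.42,-.08)
print(np.histogram(X[m][:,2],bins=np.arange(-.01,.2,.01)))
z=np.clip((X[...,2])*1400,0,255).astype(np.uint8)
cv2.imwrite("pics/z1.png",cv2.resize(z[140:260,130:430],(800,320),interpolation=0))
E
```

```text
(array([ 918, 1364, 1101,  731,  250,   30,   94,   29,   27,   17,    8,
        302, 3370, 1883,   19,   20,   15,  109,    4,    0]), array([-0.01,  0.  ,  0.01,  0.02,  0.03,  0.04,  0.05,  0.06,  0.07,
        0.08,  0.09,  0.1 ,  0.11,  0.12,  0.13,  0.14,  0.15,  0.16,
        0.17,  0.18,  0.19]))
```

View pics/o1.png

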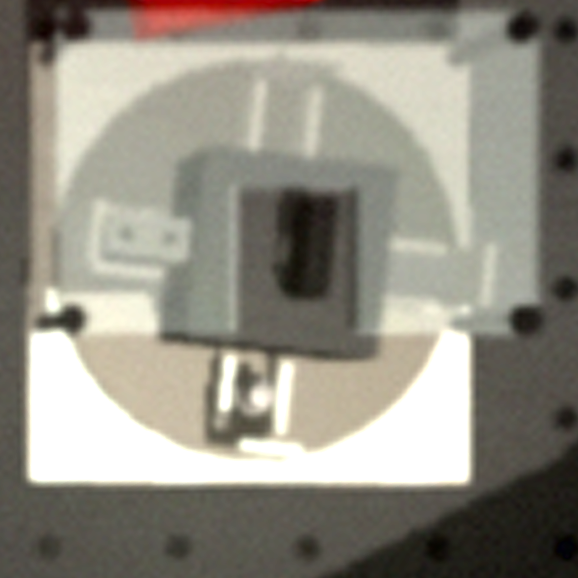

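View pics/z1.png

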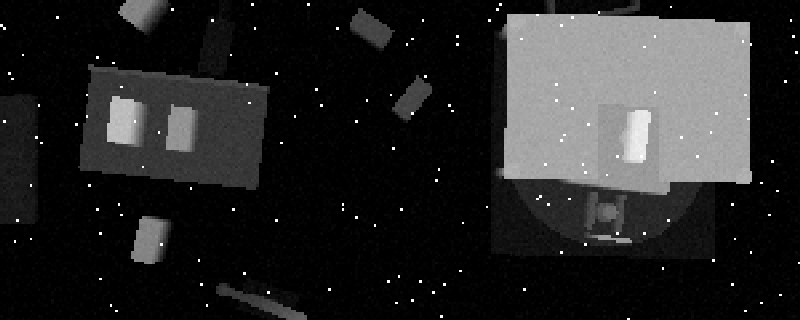

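```bash
python3 - <<'E'
from h import *
c=load("top"); X=cloud(c)
def rect(m,name):
    m=m.astype(np.uint8); n,l,st,_=cv2.connectedComponentsWithStats(m)
    if n<2: print(name,"none");return
    k=1+np.argmax(st[1:,4]); P=X[l==k]
    q=cv2.minAreaRect((P[:,:2]*1000).astype(np.float32)); print(name,(l==k).sum(),q,"zmed",np.median(P[:,2]))
def box(x0,x1,y0,y1,z0,z1): return (X[...,0]>x0)&(X[...,0]<x1)&(X[...,1]>y0)&(X[...,1]<y1)&(X[...,2]>z0)&(X[...,2]<z1)
rect(box(.45,.7,-.4,-.1,.155,.18),"handle")
rect(box(.4,.72,-.45,-.08,.108,.13),"cover")
rect(box(.55,.68,-.06,.02,.035,.065),"short")
rect(box(.5,.65,.29,.38,.122,.15),"tall")
rect(box(.5,.65,.2,.29,.092,.118),"low")
rect(box(.45,.7,.1,.42,.028,.050),"shelf")
# table plane check
T=X[box(.3,.45,-.1,.1,-.02,.02)]; print("table",np.median(T[:,2]),T[:,2].std())
# contours on top faces by colour at known z
col=c["color"].astype(int)
g=cv2.cvtColor(c["color"],cv2.COLOR_RGB2GRAY)
def cface(cx,cy,z,rad,thr,name):
    u=proj(c,[[cx,cy,z]])[0]; 
    m=np.zeros(g.shape,bool); 
    return u
oo=[ortho(c,.05,.56,.68,-.06,.06,3300),ortho(c,.135,.52,.64,.25,.37,3300),ortho(c,.105,.52,.64,.20,.32,3300),ortho(c,.166,.48,.6,-.31,-.19,3300)]
oo=[cv2.resize(o,(396,296)) if 0 else o for o in oo]
cv2.imwrite("pics/o2.png",cv2.resize(np.vstack([np.hstack(oo[:2]),np.hstack(oo[2:])]),(600,600)))
E
```

```text
handle 118 ((572.4560546875, -251.27142333984375), (16.971750259399414, 56.05195999145508), 81.56594848632812) zmed 0.1650240066114117
cover 5417 ((611.5073852539062, -251.29869079589844), (282.2649230957031, 202.4741973876953), 89.24580383300781) zmed 0.11896049787000273
short 123 ((619.2750244140625, -8.86892318725586), (24.60365104675293, 50.47047805786133), 52.43033218383789) zmed 0.04983299691436027
tall 151 ((579.346435546875, 324.9361267089844), (25.05975341796875, 50.290218353271484), 85.66704559326172) zmed 0.13462645659582417
low 142 ((573.7432861328125, 263.170654296875), (25.629533767700195, 49.50524139404297), 83.99665069580078) zmed 0.10503451055132751
shelf 2126 ((578.2553100585938, 280.3107604980469), (218.59933471679688, 125.93524169921875), 84.96038055419922) zmed 0.03980860305527334
table 0.0002317918212433323 0.002577481143572043
```

View pics/o2.png

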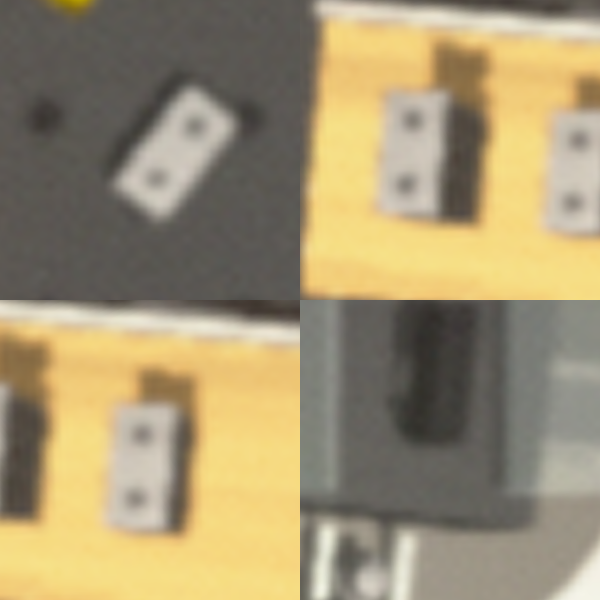

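```bash
cat >> h.py <<'E'
GD=0.051
def yawof(st): 
    x=R.from_quat(st["eef_rot"]).as_matrix()[:,0]; return np.degrees(np.arctan2(x[1],x[0]))
def status():
    s=monitor.read_state(); M=R.from_quat(s["eef_rot"]).as_matrix()
    print("t %.2f grasp %s yaw %.2f tilt %.2f w %.1fmm F %s q7 %.2f q %s"%(s["time"],np.round((s["ee_pos"]+M[:,2]*GD)*1000,1),yawof(s),np.degrees(np.arccos(-M[2,2])),s["width"]*1000,np.round(s["ft_force"],1),s["joint_positions"][6],np.round(s["joint_positions"],2))); return s
def go(*targets):
    """targets: (x,y,z of grasp pt in mm, yaw deg) -> row numbers from present pose"""
    s=status(); M=R.from_quat(s["eef_rot"]).as_matrix(); p=s["ee_pos"]
    for x,y,z,yaw in targets:
        Mt=R.from_euler("z",yaw,degrees=True).as_matrix()@np.diag([1,-1,-1.])
        pt=np.array([x,y,z])/1000-Mt[:,2]*GD
        d=M.T@(pt-p); rv=R.from_matrix(M.T@Mt).as_rotvec()/(2*np.pi)
        print("x %.4f y %.4f z %.4f rx %.4f ry %.4f rz %.4f"%(*d,*rv))
E
python3 - <<'E'
from h import *
go((572.5,-251.3,215,-8.4),(572.5,-251.3,148,-8.4))
E
```

```text
t 1.20 grasp [ 268.4 -564.5  241.3] yaw 25.43 tilt 0.01 w 87.1mm F [-0.  -0.3  0.6] q7 -0.09 q [ 1.1   0.33 -0.06  1.46  0.02  1.35 -0.09]
x 0.4091 y -0.1523 z 0.0263 rx 0.0000 ry -0.0000 rz 0.0940
x 0.4091 y -0.1523 z 0.0933 rx 0.0000 ry -0.0000 rz 0.0940
```

Possible confusions (top picture, 800x600):
- **80 mm block:** the drilled grey block in the left pocket (522,293), against the odd part in the front pocket (558,345). I choose the drilled one.
- **50 mm block:** grey (445,275), against the yellow look-alike (421,236). I choose grey.
- **Tall block:** grey on the shelf (275,290), against the purple ones (287,222) and (290,358). I choose grey.
- **Handle:** the black bar (573,297).

The crops agree with these choices. I'm reaching for the handle now.

Call:
drive_tool --plan '[{"x": 0.409, "y": -0.1523, "z": 0.026, "rz": 0.094, "fingers": 0.7}, {"x": 0.409, "y": -0.1523, "z": 0.026, "rz": 0.094, "fingers": 0.7}, {"x": 0.409, "y": -0.1523, "z": 0.026, "rz": 0.094, "fingers": 0.7}, {"x": 0.409, "y": -0.1523, "z": 0.026, "rz": 0.094, "fingers": 0.7}, {"x": 0.409, "y": -0.1523, "z": 0.026, "rz": 0.094, "fingers": 0.7}, {"x": 0.409, "y": -0.1523, "z": 0.026, "rz": 0.094, "fingers": 0.7}, {"x": 0.409, "y": -0.1523, "z": 0.026, "rz": 0.094, "fingers": 0.7}, {"x": 0.409, "y": -0.1523, "z": 0.026, "rz": 0.094, "fingers": 0.7}, {"x": 0.409, "y": -0.1523, "z": 0.026, "rz": 0.094, "fingers": 0.7}, {"x": 0.409, "y": -0.1523, "z": 0.026, "rz": 0.094, "fingers": 0.7}]' --squeeze 15

```text
validation failed for argument at $.pl...
```

```bash
python3 - <<'E'
from h import *
go((572.5,-251.3,215,-8.4),(572.5,-251.3,148,-8.4))
E
```

```text
t 1.20 grasp [ 268.4 -564.5  241.3] yaw 25.43 tilt 0.01 w 87.1mm F [-0.  -0.3  0.6] q7 -0.09 q [ 1.1   0.33 -0.06  1.46  0.02  1.35 -0.09]
x 0.4091 y -0.1523 z 0.0263 rx 0.0000 ry -0.0000 rz 0.0940
x 0.4091 y -0.1523 z 0.0933 rx 0.0000 ry -0.0000 rz 0.0940
```

Call:
drive_tool --plan '[{"rx": 0, "ry": 0, "rz": 0.094, "x": 0.409, "y": -0.152, "z": 0.026, "fingers": 0.7}]' --squeeze 15

```text
time: 1.32
ee_pos: [0.3066, -0.5244, 0.2886]
eef_rot: [0.992, 0.127, -0.001, 0.001]
ft_force: [1.0, 0.3, 0.8]
width: 0.0825
```

Call:
drive_tool --plan '[{"rx": 0, "ry": 0, "rz": 0, "x": 0, "y": 0, "z": 0, "fingers": 0.7}]'

```text
time: 1.45
ee_pos: [0.3146, -0.5181, 0.2887]
eef_rot: [0.991, 0.133, 0.001, -0.001]
ft_force: [-0.4, -0.7, -0.1]
width: 0.0741
```

```bash
python3 - <<'E'
from h import *
go((572.5,-251.3,215,-8.4),(572.5,-251.3,148,-8.4))
E
```

```text
t 1.45 grasp [ 314.7 -518.   237.7] yaw 15.33 tilt 0.15 w 74.1mm F [-0.4 -0.7 -0.1] q7 -0.37 q [ 1.01  0.29 -0.08  1.52  0.02  1.33 -0.37]
x 0.3192 y -0.1891 z 0.0237 rx -0.0002 ry -0.0003 rz 0.0659
x 0.3191 y -0.1890 z 0.0907 rx -0.0002 ry -0.0003 rz 0.0659
```

Call:
drive_tool --plan '[{"rx": 0, "ry": 0, "rz": 0.066, "x": 0.319, "y": -0.189, "z": 0.024, "fingers": 0.6}, {"rx": 0, "ry": 0, "rz": 0.066, "x": 0.319, "y": -0.189, "z": 0.024, "fingers": 0.6}, {"rx": 0, "ry": 0, "rz": 0.066, "x": 0.319, "y": -0.189, "z": 0.024, "fingers": 0.6}, {"rx": 0, "ry": 0, "rz": 0.066, "x": 0.319, "y": -0.189, "z": 0.024, "fingers": 0.6}, {"rx": 0, "ry": 0, "rz": 0.066, "x": 0.319, "y": -0.189, "z": 0.024, "fingers": 0.6}, {"rx": 0, "ry": 0, "rz": 0.066, "x": 0.319, "y": -0.189, "z": 0.024, "fingers": 0.6}, {"rx": 0, "ry": 0, "rz": 0.066, "x": 0.319, "y": -0.189, "z": 0.024, "fingers": 0.6}, {"rx": 0, "ry": 0, "rz": 0.066, "x": 0.319, "y": -0.189, "z": 0.024, "fingers": 0.6}, {"rx": 0, "ry": 0, "rz": 0.066, "x": 0.319, "y": -0.189, "z": 0.024, "fingers": 0.6}]'

```text
time: 2.58
ee_pos: [0.5678, -0.2578, 0.2649]
eef_rot: [0.997, -0.076, -0.0, 0.0]
ft_force: [-0.5, 0.1, 0.6]
width: 0.0522
```

```bash
python3 - <<'E'
from h import *
c=cam("top"); o=ortho(c,0.166,0.45,0.67,-0.36,-0.14,2700); cv2.imwrite("pics/o3.png",o)
go((572.5,-251.3,148,-8.4))
E
```

```text
t 2.62 grasp [ 567.8 -257.8  213.9] yaw -8.77 tilt 0.05 w 51.9mm F [-0.8 -0.4  0.5] q7 -1.43 q [ 0.53  0.35 -0.22  1.49  0.08  1.3  -1.43]
x 0.0036 y -0.0072 z 0.0659 rx 0.0001 ry -0.0000 rz -0.0010
```

View pics/o3.png

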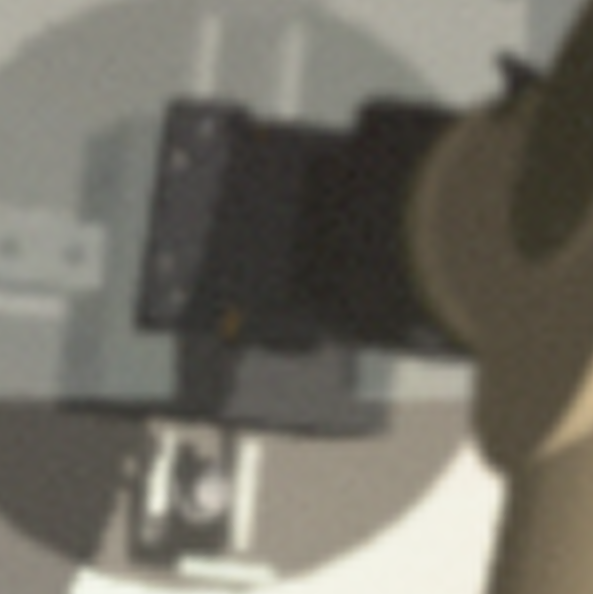

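The gripper is above the handle, and the block in the left pocket is visible at (40,250). I'm descending with a 4/-7 mm correction, then closing.

Call:
drive_tool --plan '[{"rx": 0, "ry": 0, "rz": -0.001, "x": 0.0036, "y": -0.0072, "z": 0.03, "fingers": 0.6}, {"rx": 0, "ry": 0, "rz": -0.001, "x": 0.0036, "y": -0.0072, "z": 0.066, "fingers": 0.6}, {"rx": 0, "ry": 0, "rz": -0.001, "x": 0.0036, "y": -0.0072, "z": 0.066, "fingers": 0.6}, {"rx": 0, "ry": 0, "rz": -0.001, "x": 0.0036, "y": -0.0072, "z": 0.066, "fingers": 0.0}, {"rx": 0, "ry": 0, "rz": -0.001, "x": 0.0036, "y": -0.0072, "z": 0.066, "fingers": 0.0}, {"rx": 0, "ry": 0, "rz": -0.001, "x": 0.0036, "y": -0.0072, "z": 0.066, "fingers": 0.0}, {"rx": 0, "ry": 0, "rz": -0.001, "x": 0.0036, "y": -0.0072, "z": 0.066, "fingers": 0.0}, {"rx": 0, "ry": 0, "rz": -0.001, "x": 0.0036, "y": -0.0072, "z": 0.066, "fingers": 0.0}]'

```text
time: 3.62
ee_pos: [0.5732, -0.2509, 0.1992]
eef_rot: [0.997, -0.073, 0.0, 0.001]
ft_force: [-1.8, -4.5, 3.0]
width: 0.016
```

```bash
python3 - <<'E'
from h import *
go((572.5,-251.3,148,90))
E
```

```text
t 3.62 grasp [ 573.2 -251.   148.2] yaw -8.33 tilt 0.13 w 16.0mm F [-1.8 -4.5  3. ] q7 -1.45 q [ 0.52  0.41 -0.23  1.57  0.1   1.18 -1.45]
x -0.0006 y 0.0005 z 0.0002 rx 0.0004 ry 0.0002 rz -0.2731
```

Call:
drive_tool --plan '[{"rx": 0, "ry": 0, "rz": -0.025, "x": 0, "y": 0, "z": 0, "fingers": 0}, {"rx": 0, "ry": 0, "rz": -0.05, "x": 0, "y": 0, "z": 0, "fingers": 0}, {"rx": 0, "ry": 0, "rz": -0.075, "x": 0, "y": 0, "z": 0, "fingers": 0}, {"rx": 0, "ry": 0, "rz": -0.1, "x": 0, "y": 0, "z": 0, "fingers": 0}, {"rx": 0, "ry": 0, "rz": -0.125, "x": 0, "y": 0, "z": 0, "fingers": 0}, {"rx": 0, "ry": 0, "rz": -0.15, "x": 0, "y": 0, "z": 0, "fingers": 0}, {"rx": 0, "ry": 0, "rz": -0.175, "x": 0, "y": 0, "z": 0, "fingers": 0}, {"rx": 0, "ry": 0, "rz": -0.2, "x": 0, "y": 0, "z": 0, "fingers": 0}, {"rx": 0, "ry": 0, "rz": -0.225, "x": 0, "y": 0, "z": 0, "fingers": 0}, {"rx": 0, "ry": 0, "rz": -0.25, "x": 0, "y": 0, "z": 0, "fingers": 0}, {"rx": 0, "ry": 0, "rz": -0.273, "x": 0, "y": 0, "z": 0, "fingers": 0}, {"rx": 0, "ry": 0, "rz": -0.273, "x": 0, "y": 0, "z": 0, "fingers": 0}]'

```text
time: 5.12
ee_pos: [0.5734, -0.2511, 0.1992]
eef_rot: [0.707, 0.707, -0.0, 0.001]
ft_force: [0.1, -3.9, 2.4]
width: 0.0155
```

```bash
python3 - <<'E'
from h import *
go((572.5,-251.3,148,90))
c=cam("top");s=cam("side")
cv2.imwrite("pics/p4.png",np.hstack([cv2.resize(c["color"][140:245,305:425,::-1],(400,350)),cv2.resize(s["color"][110:215,215:335,::-1],(400,350))]))
E
```

```text
t 5.12 grasp [ 573.4 -251.2  148.2] yaw 90.02 tilt 0.13 w 15.5mm F [ 0.1 -3.9  2.4] q7 0.18 q [ 0.73  0.45 -0.51  1.55  0.23  1.2   0.18]
x -0.0002 y -0.0009 z 0.0002 rx 0.0001 ry 0.0003 rz 0.0001
```

View pics/p4.png

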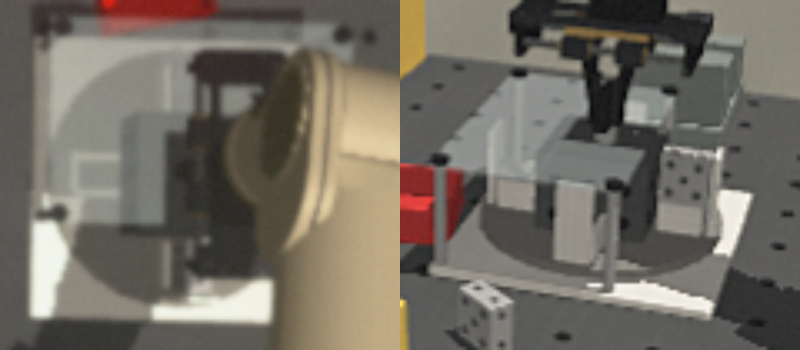

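Call:
drive_tool --plan '[{"rx": 0, "ry": 0, "rz": 0, "x": 0, "y": 0, "z": 0, "fingers": 0.6}, {"rx": 0, "ry": 0, "rz": 0, "x": 0, "y": 0, "z": 0, "fingers": 0.6}, {"rx": 0, "ry": 0, "rz": 0, "x": 0, "y": 0, "z": 0, "fingers": 0.6}, {"rx": 0, "ry": 0, "rz": 0, "x": 0, "y": 0, "z": -0.045, "fingers": 0.6}, {"rx": 0, "ry": 0, "rz": 0, "x": 0, "y": 0, "z": -0.09, "fingers": 0.6}, {"rx": 0, "ry": 0, "rz": 0, "x": 0, "y": 0, "z": -0.09, "fingers": 0.6}, {"rx": 0, "ry": 0, "rz": 0, "x": 0, "y": 0, "z": -0.09, "fingers": 0.6}]'

```text
time: 6.1
ee_pos: [0.5732, -0.2492, 0.2881]
eef_rot: [0.707, 0.707, -0.0, -0.0]
ft_force: [-0.8, 0.5, -1.0]
width: 0.052
```

```bash
python3 - <<'E'
from h import *
go((488,-251.2,200,0))
s=cam("side");c=cam("top")
print([(np.round(d["centre"],3).tolist(),round(d["confidence"],2)) for d in nets.find_in("middle_block_center","side")])
X=cloud(s); m=(X[...,0]>.44)&(X[...,0]<.53)&(X[...,1]>-.29)&(X[...,1]<-.21)&(X[...,2]>.062)&(X[...,2]<.107)
for a in range(3): print(np.percentile(X[m][:,a],[2,10,50,90,98]).round(4),m.sum())
X=cloud(c); m=(X[...,0]>.44)&(X[...,0]<.53)&(X[...,1]>-.29)&(X[...,1]<-.21)&(X[...,2]>.095)&(X[...,2]<.117)
print(m.sum()); 
if m.sum()>20: print(cv2.minAreaRect((X[m][:,:2]*1000).astype(np.float32)),np.median(X[m][:,2]))
cv2.imwrite("pics/p5.png",np.hstack([cv2.resize(c["color"][140:245,305:425,::-1],(400,350)),cv2.resize(s["color"][110:215,215:335,::-1],(400,350))]))
E
```

```text
t 6.10 grasp [ 573.2 -249.2  237.1] yaw 90.02 tilt 0.04 w 52.0mm F [-0.8  0.5 -1. ] q7 0.21 q [ 0.74  0.38 -0.52  1.44  0.19  1.37  0.21]
x -0.0020 y -0.0852 z 0.0371 rx -0.0001 ry 0.0001 rz 0.2501
[([0.488, -0.239, 0.089], 0.65)]
[0.4543 0.4569 0.486  0.5151 0.516 ] 271
[-0.2646 -0.2451 -0.238  -0.2317 -0.2146] 271
[0.0628 0.0658 0.0854 0.1032 0.1062] 271
263
((491.9213562011719, -239.67515563964844), (76.40278625488281, 58.44770812988281), 0.8954284191131592) 0.10847862386199747
```

View pics/p5.png

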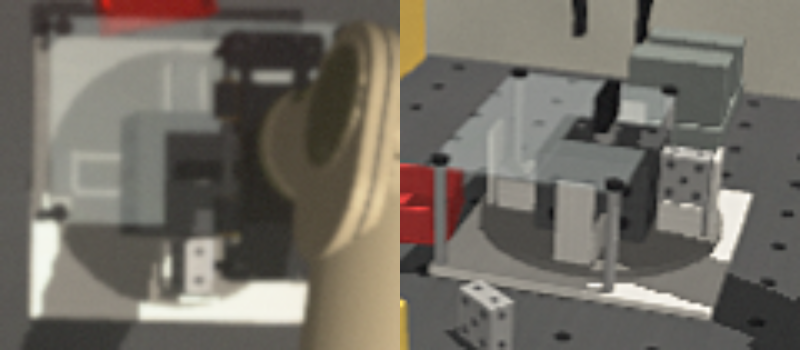

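Call:
drive_tool --plan '[{"rx": 0, "ry": 0, "rz": 0.25, "x": -0.002, "y": -0.0852, "z": 0.025, "fingers": 0.6}, {"rx": 0, "ry": 0, "rz": 0.25, "x": -0.002, "y": -0.0852, "z": 0.025, "fingers": 0.6}, {"rx": 0, "ry": 0, "rz": 0.25, "x": -0.002, "y": -0.0852, "z": 0.025, "fingers": 0.6}, {"rx": 0, "ry": 0, "rz": 0.25, "x": -0.002, "y": -0.0852, "z": 0.025, "fingers": 0.6}, {"rx": 0, "ry": 0, "rz": 0.25, "x": -0.002, "y": -0.0852, "z": 0.025, "fingers": 0.6}, {"rx": 0, "ry": 0, "rz": 0.25, "x": -0.002, "y": -0.0852, "z": 0.025, "fingers": 0.6}, {"rx": 0, "ry": 0, "rz": 0.25, "x": -0.002, "y": -0.0852, "z": 0.025, "fingers": 0.6}, {"rx": 0, "ry": 0, "rz": 0.25, "x": -0.002, "y": -0.0852, "z": 0.025, "fingers": 0.6}, {"rx": 0, "ry": 0, "rz": 0.25, "x": -0.002, "y": -0.0852, "z": 0.025, "fingers": 0.6}, {"rx": 0, "ry": 0, "rz": 0.25, "x": -0.002, "y": -0.0852, "z": 0.025, "fingers": 0.6}, {"rx": 0, "ry": 0, "rz": 0.25, "x": -0.002, "y": -0.0852, "z": 0.025, "fingers": 0.6}]'

```text
time: 7.62
ee_pos: [0.488, -0.2513, 0.2633]
eef_rot: [1.0, 0.001, -0.0, -0.0]
ft_force: [-0.3, -0.3, 0.1]
width: 0.0521
```

```bash
python3 - <<'E'
from h import *
go((488,-251,83,0))
E
```

```text
t 7.62 grasp [ 488.  -251.3  212.3] yaw 0.12 tilt 0.04 w 52.1mm F [-0.3 -0.3  0.1] q7 -1.24 q [ 0.71  0.21 -0.36  1.69  0.08  1.26 -1.24]
x 0.0000 y -0.0003 z 0.1293 rx -0.0001 ry 0.0001 rz 0.0003
```

Call:
drive_tool --plan '[{"rx": 0, "ry": 0, "rz": 0, "x": 0, "y": 0, "z": 0.05, "fingers": 0.6}, {"rx": 0, "ry": 0, "rz": 0, "x": 0, "y": 0, "z": 0.095, "fingers": 0.6}, {"rx": 0, "ry": 0, "rz": 0, "x": 0, "y": 0, "z": 0.129, "fingers": 0.6}, {"rx": 0, "ry": 0, "rz": 0, "x": 0, "y": 0, "z": 0.129, "fingers": 0.6}, {"rx": 0, "ry": 0, "rz": 0, "x": 0, "y": 0, "z": 0.129, "fingers": 0}, {"rx": 0, "ry": 0, "rz": 0, "x": 0, "y": 0, "z": 0.129, "fingers": 0}, {"rx": 0, "ry": 0, "rz": 0, "x": 0, "y": 0, "z": 0.129, "fingers": 0}, {"rx": 0, "ry": 0, "rz": 0, "x": 0, "y": 0, "z": 0.129, "fingers": 0}]' --squeeze 40

```text
time: 8.62
ee_pos: [0.4886, -0.2516, 0.1355]
eef_rot: [1.0, 0.0, 0.001, 0.0]
ft_force: [-0.7, -0.1, 3.9]
width: 0.0246
```

```bash
python3 - <<'E'
from h import *
go((488,-251,83,0))
E
```

```text
t 8.62 grasp [ 488.6 -251.6   84.5] yaw 0.02 tilt 0.08 w 24.6mm F [-0.7 -0.1  3.9] q7 -1.28 q [ 0.69  0.33 -0.35  1.82  0.13  1.01 -1.28]
x -0.0006 y -0.0006 z 0.0015 rx 0.0001 ry -0.0002 rz 0.0001
```

Call:
drive_tool --plan '[{"rx": 0, "ry": 0, "rz": 0, "x": 0, "y": 0, "z": -0.03, "fingers": 0}, {"rx": 0, "ry": 0, "rz": 0, "x": 0, "y": 0, "z": -0.07, "fingers": 0}, {"rx": 0, "ry": 0, "rz": 0, "x": 0, "y": 0, "z": -0.105, "fingers": 0}, {"rx": 0, "ry": 0, "rz": 0, "x": 0, "y": 0, "z": -0.105, "fingers": 0}, {"rx": 0, "ry": 0, "rz": 0, "x": -0.006, "y": -0.04, "z": -0.105, "fingers": 0}, {"rx": 0, "ry": 0, "rz": 0, "x": -0.014, "y": -0.09, "z": -0.105, "fingers": 0}, {"rx": 0, "ry": 0, "rz": 0, "x": -0.022, "y": -0.14, "z": -0.105, "fingers": 0}, {"rx": 0, "ry": 0, "rz": 0, "x": -0.03, "y": -0.19, "z": -0.105, "fingers": 0}, {"rx": 0, "ry": 0, "rz": 0, "x": -0.038, "y": -0.23, "z": -0.09, "fingers": 0}, {"rx": 0, "ry": 0, "rz": 0, "x": -0.038, "y": -0.251, "z": -0.05, "fingers": 0}, {"rx": 0, "ry": 0, "rz": 0, "x": -0.038, "y": -0.251, "z": -0.01, "fingers": 0}, {"rx": 0, "ry": 0, "rz": 0, "x": -0.038, "y": -0.251, "z": 0.0, "fingers": 0}]'

```text
time: 10.12
ee_pos: [0.4475, -0.0003, 0.1313]
eef_rot: [1.0, 0.0, -0.003, -0.0]
ft_force: [-0.3, -0.6, -3.8]
width: 0.0244
```

```bash
python3 - <<'E'
from h import *
s=cam("side");c=cam("top")
go((450,0,56.5,0))
X=cloud(s); m=(X[...,0]>.41)&(X[...,0]<.49)&(X[...,1]>-.02)&(X[...,1]<.04)&(X[...,2]>.005)&(X[...,2]<.06)
print("side block zmin pct",np.percentile(X[m][:,2],[1,5]),np.median(X[m][:,1]),np.percentile(X[m][:,0],[2,98]))
cv2.imwrite("pics/p6.png",np.hstack([cv2.resize(c["color"][160:265,205:325,::-1],(400,350)),cv2.resize(s["color"][130:235,225:345,::-1],(400,350))]))
E
```

```text
t 10.22 grasp [449.   -0.6  82.5] yaw -0.00 tilt 0.18 w 24.9mm F [ 0.3 -0.3 -4.7] q7 -1.75 q [ 0.45  0.16 -0.58  2.06  0.1   0.96 -1.75]
x 0.0009 y -0.0006 z 0.0260 rx -0.0001 ry 0.0005 rz -0.0000
side block zmin pct [0.0255356  0.02701337] 0.012768184065676591 [0.42040935 0.46950253]
```

View pics/p6.png

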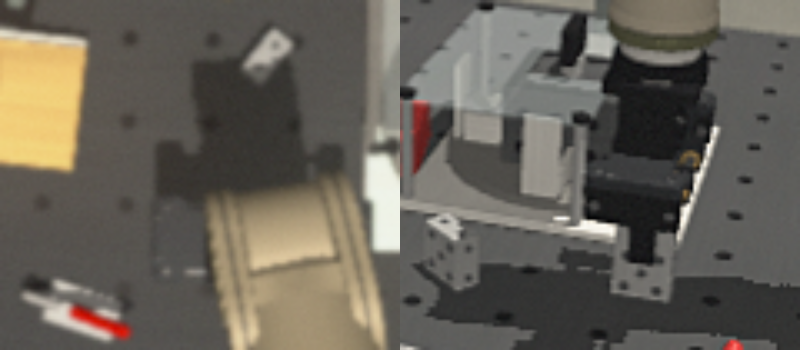

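Call:
drive_tool --plan '[{"rx": 0, "ry": 0.0005, "rz": 0, "x": 0, "y": 0, "z": 0.015, "fingers": 0}, {"rx": 0, "ry": 0.0005, "rz": 0, "x": 0, "y": 0, "z": 0.022, "fingers": 0}, {"rx": 0, "ry": 0.0005, "rz": 0, "x": 0, "y": 0, "z": 0.025, "fingers": 0}, {"rx": 0, "ry": 0.0005, "rz": 0, "x": 0, "y": 0, "z": 0.025, "fingers": 0}]'

```text
time: 10.72
ee_pos: [0.4502, -0.0004, 0.1098]
eef_rot: [1.0, 0.0, 0.002, 0.0]
ft_force: [-0.4, 0.3, -4.7]
width: 0.0245
```

```bash
python3 - <<'E'
from h import *
go((450,0,56.5,0))
E
```

```text
t 10.72 grasp [ 4.504e+02 -4.000e-01  5.880e+01] yaw 0.01 tilt 0.19 w 24.5mm F [-0.4  0.3 -4.7] q7 -1.78 q [ 0.44  0.2  -0.57  2.08  0.14  0.9  -1.78]
x -0.0002 y -0.0004 z 0.0023 rx 0.0000 ry -0.0005 rz 0.0000
```

Call:
drive_tool --plan '[{"rx": 0, "ry": -0.0005, "rz": 0, "x": 0, "y": 0, "z": 0.0015, "fingers": 0}, {"rx": 0, "ry": -0.0005, "rz": 0, "x": 0, "y": 0, "z": 0.0025, "fingers": 0}, {"rx": 0, "ry": -0.0005, "rz": 0, "x": 0, "y": 0, "z": 0.003, "fingers": 0}]'

```text
time: 11.1
ee_pos: [0.4504, -0.0003, 0.1075]
eef_rot: [1.0, 0.0, 0.0, 0.0]
ft_force: [-6.2, 0.3, 13.1]
width: 0.0246
```

Call:
drive_tool --plan '[{"rx": 0, "ry": 0, "rz": 0, "x": 0, "y": 0, "z": 0, "fingers": 0.6}, {"rx": 0, "ry": 0, "rz": 0, "x": 0, "y": 0, "z": 0, "fingers": 0.6}, {"rx": 0, "ry": 0, "rz": 0, "x": 0, "y": 0, "z": 0, "fingers": 0.6}, {"rx": 0, "ry": 0, "rz": 0, "x": 0, "y": 0, "z": -0.03, "fingers": 0.8}, {"rx": 0, "ry": 0, "rz": 0, "x": 0, "y": 0, "z": -0.065, "fingers": 0.9}, {"rx": 0, "ry": 0, "rz": -0.029, "x": 0, "y": 0, "z": -0.075, "fingers": 1}, {"rx": 0, "ry": 0, "rz": -0.058, "x": 0, "y": 0, "z": -0.075, "fingers": 1}, {"rx": 0, "ry": 0, "rz": -0.087, "x": 0, "y": 0, "z": -0.075, "fingers": 1}, {"rx": 0, "ry": 0, "rz": -0.116, "x": 0, "y": 0, "z": -0.075, "fingers": 1}, {"rx": 0, "ry": 0, "rz": -0.145, "x": 0, "y": 0, "z": -0.075, "fingers": 1}, {"rx": 0, "ry": 0, "rz": -0.174, "x": 0, "y": 0, "z": -0.075, "fingers": 1}, {"rx": 0, "ry": 0, "rz": -0.203, "x": 0, "y": 0, "z": -0.075, "fingers": 1}]'

```text
time: 12.6
ee_pos: [0.4502, -0.0004, 0.1817]
eef_rot: [0.802, 0.598, 0.0, 0.0]
ft_force: [0.1, -0.7, 0.3]
width: 0.0868
```

Call:
drive_tool --plan '[{"rx": 0, "ry": 0, "rz": -0.029, "x": 0, "y": 0, "z": 0, "fingers": 1}, {"rx": 0, "ry": 0, "rz": -0.047, "x": 0, "y": 0, "z": 0, "fingers": 1}, {"rx": 0, "ry": 0, "rz": -0.047, "x": 0, "y": 0, "z": 0, "fingers": 1}]'

```text
time: 12.98
ee_pos: [0.4502, -0.0004, 0.1817]
eef_rot: [0.707, 0.707, 0.0, 0.0]
ft_force: [0.5, 0.3, -0.2]
width: 0.0868
```

```bash
python3 - <<'E'
from h import *
s=cam("side");c=cam("top")
go((450.3,-.3,58,90))
for C,n in((s,"s"),(c,"t")):
    X=cloud(C); m=(X[...,0]>.40)&(X[...,0]<.50)&(X[...,1]>-.04)&(X[...,1]<.05)&(X[...,2]>.01)&(X[...,2]<.078)
    if m.sum()>10: print(n,m.sum(),np.percentile(X[m],[5,50,95],axis=0).round(4).tolist())
cv2.imwrite("pics/p7.png",np.hstack([cv2.resize(c["color"][160:265,205:325,::-1],(400,350)),cv2.resize(s["color"][130:235,225:345,::-1],(400,350))]))
E
```

```text
t 13.07 grasp [ 4.502e+02 -4.000e-01  1.307e+02] yaw 89.85 tilt 0.01 w 87.3mm F [ 0.5 -0.5  1.2] q7 -0.15 q [ 0.55  0.09 -0.67  2.01  0.07  1.06 -0.15]
x 0.0001 y 0.0001 z 0.0727 rx 0.0000 ry 0.0000 rz -0.0004
s 390 [[0.4244, 0.0073, 0.0129], [0.4475, 0.0125, 0.0441], [0.4714, 0.0151, 0.0743]]
```

View pics/p7.png

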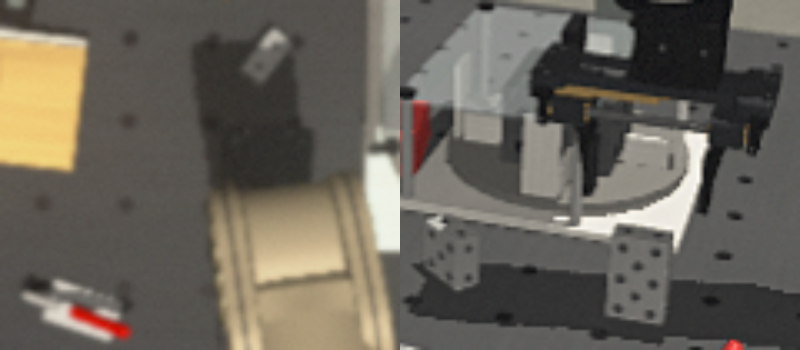

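Call:
drive_tool --plan '[{"rx": 0, "ry": 0, "rz": 0, "x": 0, "y": 0, "z": 0.04, "fingers": 1}, {"rx": 0, "ry": 0, "rz": 0, "x": 0, "y": 0, "z": 0.073, "fingers": 1}, {"rx": 0, "ry": 0, "rz": 0, "x": 0, "y": 0, "z": 0.073, "fingers": 0.8}, {"rx": 0, "ry": 0, "rz": 0, "x": 0, "y": 0, "z": 0.073, "fingers": 0.3}, {"rx": 0, "ry": 0, "rz": 0, "x": 0, "y": 0, "z": 0.073, "fingers": 0.3}, {"rx": 0, "ry": 0, "rz": 0, "x": 0, "y": 0, "z": 0.073, "fingers": 0.3}, {"rx": 0, "ry": 0, "rz": 0, "x": 0, "y": 0, "z": 0.073, "fingers": 0.3}]' --squeeze 40

```text
time: 13.95
ee_pos: [0.4505, -0.0005, 0.1093]
eef_rot: [0.707, 0.707, 0.0, 0.0]
ft_force: [-1.3, 0.6, 5.9]
width: 0.0498
```

```bash
python3 - <<'E'
from h import *
go((450.3,-.3,158,90),(576.5,294,200,84.8))
E
```

```text
t 13.95 grasp [450.5  -0.5  58.3] yaw 90.00 tilt 0.06 w 49.8mm F [-1.3  0.6  5.9] q7 -0.23 q [ 0.52  0.21 -0.66  2.07  0.17  0.91 -0.23]
x 0.0001 y -0.0001 z -0.0997 rx 0.0001 ry 0.0001 rz 0.0000
x 0.2944 y 0.1262 z -0.1417 rx 0.0002 ry 0.0001 rz 0.0144
```

Call:
drive_tool --plan '[{"rx": 0, "ry": 0, "rz": 0, "x": 0, "y": 0, "z": -0.04, "fingers": 0.3}, {"rx": 0, "ry": 0, "rz": 0, "x": 0, "y": 0, "z": -0.09, "fingers": 0.3}, {"rx": 0, "ry": 0, "rz": 0, "x": 0.02, "y": 0.01, "z": -0.137, "fingers": 0.3}, {"rx": 0, "ry": 0, "rz": 0.0144, "x": 0.07, "y": 0.03, "z": -0.142, "fingers": 0.3}, {"rx": 0, "ry": 0, "rz": 0.0144, "x": 0.12, "y": 0.052, "z": -0.142, "fingers": 0.3}, {"rx": 0, "ry": 0, "rz": 0.0144, "x": 0.17, "y": 0.074, "z": -0.142, "fingers": 0.3}, {"rx": 0, "ry": 0, "rz": 0.0144, "x": 0.22, "y": 0.096, "z": -0.142, "fingers": 0.3}, {"rx": 0, "ry": 0, "rz": 0.0144, "x": 0.26, "y": 0.112, "z": -0.142, "fingers": 0.3}, {"rx": 0, "ry": 0, "rz": 0.0144, "x": 0.294, "y": 0.126, "z": -0.142, "fingers": 0.3}, {"rx": 0, "ry": 0, "rz": 0.0144, "x": 0.294, "y": 0.126, "z": -0.142, "fingers": 0.3}, {"rx": 0, "ry": 0, "rz": 0.0144, "x": 0.294, "y": 0.126, "z": -0.142, "fingers": 0.3}]'

```text
time: 15.32
ee_pos: [0.5758, 0.293, 0.2498]
eef_rot: [0.738, 0.674, -0.001, -0.0]
ft_force: [0.4, -0.4, -5.3]
width: 0.0497
```

```bash
python3 - <<'E'
from h import *
s=cam("side");c=cam("top")
go((576.5,294,112,84.8),(576.5,294,99.3,84.8))
cv2.imwrite("pics/p8.png",np.hstack([cv2.resize(c["color"][140:245,145:265,::-1],(400,350)),cv2.resize(s["color"][150:300,150:321,::-1],(400,350))]))
E
```

```text
t 15.43 grasp [576.2 292.2 199.4] yaw 84.75 tilt 0.07 w 50.0mm F [ 0.1 -0.1 -4.7] q7 -0.87 q [ 0.02  0.52 -0.78  1.42  0.36  1.35 -0.87]
x 0.0019 y 0.0002 z 0.0874 rx -0.0000 ry 0.0002 rz -0.0001
x 0.0019 y 0.0002 z 0.1001 rx -0.0000 ry 0.0002 rz -0.0001
```

View pics/p8.png

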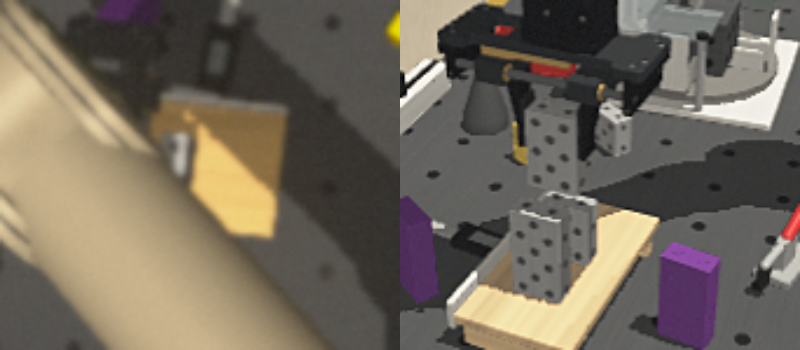

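Call:
drive_tool --plan '[{"rx": 0, "ry": 0, "rz": 0, "x": 0.0019, "y": 0, "z": 0.012, "fingers": 0.3}, {"rx": 0, "ry": 0, "rz": 0, "x": 0.0019, "y": 0, "z": 0.035, "fingers": 0.3}, {"rx": 0, "ry": 0, "rz": 0, "x": 0.0019, "y": 0, "z": 0.06, "fingers": 0.3}, {"rx": 0, "ry": 0, "rz": 0, "x": 0.0019, "y": 0, "z": 0.085, "fingers": 0.3}, {"rx": 0, "ry": 0, "rz": 0, "x": 0.0019, "y": 0, "z": 0.093, "fingers": 0.3}, {"rx": 0, "ry": 0, "rz": 0, "x": 0.0019, "y": 0, "z": 0.093, "fingers": 0.3}]'

```text
time: 16.18
ee_pos: [0.5762, 0.2952, 0.1575]
eef_rot: [0.738, 0.674, -0.0, -0.0]
ft_force: [-0.3, 0.6, -4.7]
width: 0.0498
```

```bash
python3 - <<'E'
from h import *
go((576.5,294,98.3,84.8))
E
```

```text
t 16.18 grasp [576.2 295.2 106.5] yaw 84.81 tilt 0.04 w 49.8mm F [-0.3  0.6 -4.7] q7 -0.91 q [-0.    0.6  -0.75  1.52  0.42  1.19 -0.91]
x -0.0011 y 0.0004 z 0.0082 rx -0.0001 ry 0.0001 rz 0.0000
```

Call:
drive_tool --plan '[{"rx": 0, "ry": 0, "rz": 0, "x": -0.001, "y": 0.0004, "z": 0.005, "fingers": 0.3}, {"rx": 0, "ry": 0, "rz": 0, "x": -0.001, "y": 0.0004, "z": 0.0075, "fingers": 0.3}, {"rx": 0, "ry": 0, "rz": 0, "x": -0.001, "y": 0.0004, "z": 0.009, "fingers": 0.3}]'

```text
time: 16.55
ee_pos: [0.5767, 0.2945, 0.1494]
eef_rot: [0.738, 0.674, 0.0, 0.0]
ft_force: [-4.8, -3.9, 9.3]
width: 0.0497
```

```bash
python3 - <<'E'
from h import *
go((576.5,294,98.3,84.8))
E
```

```text
t 16.55 grasp [576.7 294.5  98.4] yaw 84.82 tilt 0.04 w 49.7mm F [-4.8 -3.9  9.3] q7 -0.91 q [-0.01  0.61 -0.74  1.52  0.43  1.18 -0.91]
x -0.0006 y -0.0001 z 0.0001 rx 0.0001 ry 0.0000 rz 0.0001
```

Call:
drive_tool --plan '[{"rx": 0, "ry": 0, "rz": 0, "x": 0, "y": 0, "z": 0, "fingers": 0.8}, {"rx": 0, "ry": 0, "rz": 0, "x": 0, "y": 0, "z": 0, "fingers": 0.8}, {"rx": 0, "ry": 0, "rz": 0, "x": 0, "y": 0, "z": 0, "fingers": 0.8}, {"rx": 0, "ry": 0, "rz": 0, "x": 0, "y": 0, "z": -0.02, "fingers": 0.8}, {"rx": 0, "ry": 0, "rz": 0, "x": 0, "y": 0, "z": -0.06, "fingers": 0.9}, {"rx": 0, "ry": 0, "rz": 0, "x": 0, "y": 0, "z": -0.1, "fingers": 1}, {"rx": 0, "ry": 0, "rz": 0, "x": 0, "y": 0, "z": -0.11, "fingers": 1}, {"rx": 0, "ry": 0, "rz": 0, "x": 0, "y": 0, "z": -0.11, "fingers": 1}]'

```text
time: 17.55
ee_pos: [0.5767, 0.2947, 0.2599]
eef_rot: [0.738, 0.674, 0.001, 0.0]
ft_force: [0.5, 0.2, 0.2]
width: 0.0867
```

```bash
python3 - <<'E'
from h import *
go((619.3,-8.9,140,52.4),(619.3,-8.9,30,52.4))
E
```

```text
t 17.55 grasp [576.8 294.7 208.9] yaw 84.83 tilt 0.10 w 86.7mm F [0.5 0.2 0.2] q7 -0.87 q [ 0.01  0.51 -0.78  1.41  0.36  1.37 -0.87]
x -0.2986 y 0.0696 z 0.0688 rx 0.0002 ry -0.0002 rz 0.0901
x -0.2986 y 0.0695 z 0.1788 rx 0.0002 ry -0.0002 rz 0.0901
```

Call:
drive_tool --plan '[{"rx": 0, "ry": 0, "rz": 0.02, "x": -0.05, "y": 0.0117, "z": 0, "fingers": 1}, {"rx": 0, "ry": 0, "rz": 0.04, "x": -0.1, "y": 0.023, "z": 0, "fingers": 1}, {"rx": 0, "ry": 0, "rz": 0.06, "x": -0.15, "y": 0.035, "z": 0.01, "fingers": 1}, {"rx": 0, "ry": 0, "rz": 0.08, "x": -0.2, "y": 0.0466, "z": 0.03, "fingers": 1}, {"rx": 0, "ry": 0, "rz": 0.09, "x": -0.25, "y": 0.058, "z": 0.05, "fingers": 1}, {"rx": 0, "ry": 0, "rz": 0.09, "x": -0.2986, "y": 0.0696, "z": 0.069, "fingers": 1}, {"rx": 0, "ry": 0, "rz": 0.09, "x": -0.2986, "y": 0.0696, "z": 0.069, "fingers": 1}, {"rx": 0, "ry": 0, "rz": 0.09, "x": -0.2986, "y": 0.0696, "z": 0.069, "fingers": 1}, {"rx": 0, "ry": 0, "rz": 0.09, "x": -0.2986, "y": 0.0696, "z": 0.069, "fingers": 1}]'

```text
time: 18.68
ee_pos: [0.6189, -0.0073, 0.1899]
eef_rot: [0.897, 0.443, 0.0, -0.0]
ft_force: [-0.6, 1.1, 0.4]
width: 0.0869
```

```bash
python3 - <<'E'
from h import *
s=cam("side");c=cam("top")
go((619.3,-8.9,30,52.4))
X=cloud(c)
def rect(x0,x1,y0,y1,z0,z1,name):
    m=((X[...,0]>x0)&(X[...,0]<x1)&(X[...,1]>y0)&(X[...,1]<y1)&(X[...,2]>z0)&(X[...,2]<z1)).astype(np.uint8)
    n,l,st,_=cv2.connectedComponentsWithStats(m)
    if n<2: return print(name,"none")
    P=X[l==1+np.argmax(st[1:,4])]; print(name,len(P),cv2.minAreaRect((P[:,:2]*1000).astype(np.float32)),np.median(P[:,2]))
rect(.5,.65,.30,.38,.122,.15,"tall"); rect(.5,.65,.27,.32,.108,.129,"mid"); rect(.5,.65,.2,.285,.092,.112,"low")
cv2.imwrite("pics/p9.png",np.hstack([cv2.resize(c["color"][140:260,150:310,::-1],(466,350)),cv2.resize(s["color"][150:300,150:293,::-1],(334,350))]))
E
```

```text
t 18.77 grasp [619.   -7.7 139. ] yaw 52.55 tilt 0.03 w 87.2mm F [-0.1 -0.4 -0. ] q7 -0.90 q [ 0.4   0.46 -0.6   1.58  0.27  1.19 -0.9 ]
x -0.0008 y 0.0010 z 0.1090 rx 0.0000 ry -0.0001 rz 0.0004
tall 155 ((579.5719604492188, 324.8927307128906), (25.83578109741211, 50.4739875793457), 84.80645751953125) 0.13426530065799636
mid 147 ((575.8407592773438, 292.697265625), (26.755657196044922, 50.02436447143555), 83.91081237792969) 0.11979536681444336
low 152 ((574.1858520507812, 265.5908508300781), (31.22107696533203, 49.45458984375), 84.92353057861328) 0.10481782239840065
```

View pics/p9.png

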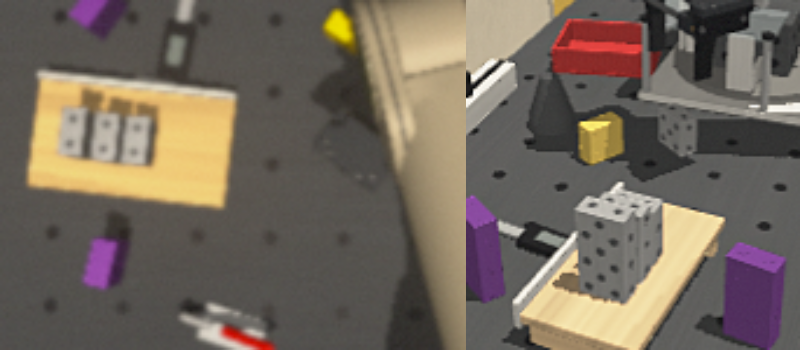

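The middle block stands in the gap between the tall and low blocks, with all three in line (left crop, (75,130), (105,135) and (138,140)). Next is the 50 mm block.

Call:
drive_tool --plan '[{"rx": 0, "ry": 0, "rz": 0, "x": -0.0008, "y": 0.001, "z": 0.045, "fingers": 1}, {"rx": 0, "ry": 0, "rz": 0, "x": -0.0008, "y": 0.001, "z": 0.085, "fingers": 1}, {"rx": 0, "ry": 0, "rz": 0, "x": -0.0008, "y": 0.001, "z": 0.109, "fingers": 1}, {"rx": 0, "ry": 0, "rz": 0, "x": -0.0008, "y": 0.001, "z": 0.109, "fingers": 1}, {"rx": 0, "ry": 0, "rz": 0, "x": -0.0008, "y": 0.001, "z": 0.109, "fingers": 0.3}, {"rx": 0, "ry": 0, "rz": 0, "x": -0.0008, "y": 0.001, "z": 0.109, "fingers": 0.3}, {"rx": 0, "ry": 0, "rz": 0, "x": -0.0008, "y": 0.001, "z": 0.109, "fingers": 0.3}, {"rx": 0, "ry": 0, "rz": 0, "x": -0.0008, "y": 0.001, "z": 0.109, "fingers": 0.3}]' --squeeze 35

```text
time: 19.77
ee_pos: [0.6195, -0.0104, 0.0812]
eef_rot: [0.897, 0.442, 0.0, 0.0]
ft_force: [-0.2, -0.7, 0.5]
width: 0.0546
```

```bash
python3 - <<'E'
from h import *
go((570.9,232.3,170,84.8))
E
```

```text
t 19.77 grasp [619.5 -10.5  30.2] yaw 52.43 tilt 0.04 w 54.6mm F [-0.2 -0.7  0.5] q7 -0.96 q [ 0.37  0.58 -0.56  1.66  0.35  1.   -0.96]
x 0.1628 y -0.1864 z -0.1399 rx 0.0001 ry -0.0000 rz -0.0899
```

Call:
drive_tool --plan '[{"rx": 0, "ry": 0, "rz": 0, "x": 0, "y": 0, "z": 0, "fingers": 0.3}, {"rx": 0, "ry": 0, "rz": 0, "x": 0, "y": 0, "z": 0, "fingers": 0.3}]'

```text
time: 20.02
ee_pos: [0.6195, -0.0105, 0.081]
eef_rot: [0.897, 0.442, 0.0, 0.0]
ft_force: [-0.7, -1.0, 3.1]
width: 0.0496
```

```bash
python3 - <<'E'
from h import *
s=cam("side");c=cam("top")
go((570.9,232.3,170,84.8))
cv2.imwrite("pics/p10.png",np.hstack([cv2.resize(c["color"][140:240,250:364,::-1],(400,350)),cv2.resize(s["color"][130:235,195:315,::-1],(400,350))]))
E
```

```text
t 20.12 grasp [619.5 -10.6  30. ] yaw 52.43 tilt 0.03 w 49.5mm F [-0.7 -1.4  3.9] q7 -0.96 q [ 0.37  0.58 -0.56  1.66  0.35  1.   -0.96]
x 0.1629 y -0.1865 z -0.1401 rx 0.0001 ry 0.0000 rz -0.0899
```

View pics/p10.png

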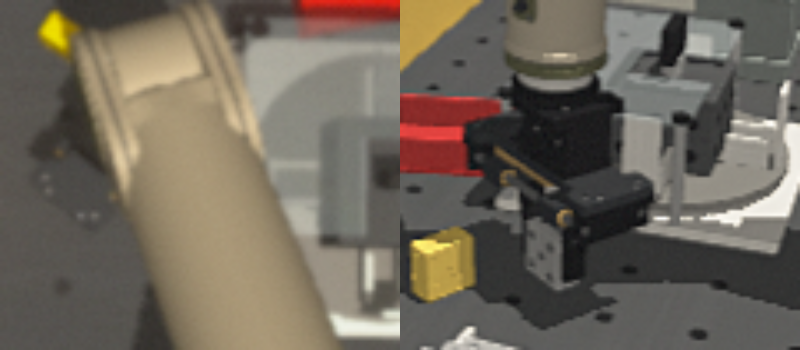

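Call:
drive_tool --plan '[{"rx": 0, "ry": 0, "rz": 0, "x": 0, "y": 0, "z": -0.03, "fingers": 0.3}, {"rx": 0, "ry": 0, "rz": 0, "x": 0, "y": 0, "z": -0.08, "fingers": 0.3}, {"rx": 0, "ry": 0, "rz": -0.01, "x": 0.02, "y": -0.023, "z": -0.12, "fingers": 0.3}, {"rx": 0, "ry": 0, "rz": -0.03, "x": 0.05, "y": -0.057, "z": -0.14, "fingers": 0.3}, {"rx": 0, "ry": 0, "rz": -0.05, "x": 0.085, "y": -0.097, "z": -0.14, "fingers": 0.3}, {"rx": 0, "ry": 0, "rz": -0.07, "x": 0.115, "y": -0.132, "z": -0.14, "fingers": 0.3}, {"rx": 0, "ry": 0, "rz": -0.09, "x": 0.14, "y": -0.16, "z": -0.14, "fingers": 0.3}, {"rx": 0, "ry": 0, "rz": -0.09, "x": 0.1623, "y": -0.186, "z": -0.14, "fingers": 0.3}, {"rx": 0, "ry": 0, "rz": -0.09, "x": 0.1623, "y": -0.186, "z": -0.14, "fingers": 0.3}, {"rx": 0, "ry": 0, "rz": -0.09, "x": 0.1623, "y": -0.186, "z": -0.14, "fingers": 0.3}, {"rx": 0, "ry": 0, "rz": -0.09, "x": 0.1623, "y": -0.186, "z": -0.14, "fingers": 0.3}]'

```text
time: 21.5
ee_pos: [0.5712, 0.2303, 0.2203]
eef_rot: [0.739, 0.674, -0.0, 0.0]
ft_force: [-0.7, 0.4, -3.3]
width: 0.0499
```

```bash
python3 - <<'E'
from h import *
s=cam("side")
go((570.9,231.5,170,84.8),(570.9,231.5,70,84.8))
cv2.imwrite("pics/p11.png",cv2.resize(s["color"][130:300,130:310,::-1],(600,566)))
E
```

```text
t 21.55 grasp [571.2 230.3 169.4] yaw 84.73 tilt 0.04 w 50.1mm F [-0.5 -1.  -4.2] q7 -0.79 q [ 0.14  0.47 -0.78  1.55  0.34  1.27 -0.79]
x 0.0011 y -0.0004 z -0.0006 rx -0.0000 ry 0.0001 rz -0.0002
x 0.0012 y -0.0004 z 0.0994 rx -0.0000 ry 0.0001 rz -0.0002
```

View pics/p11.png

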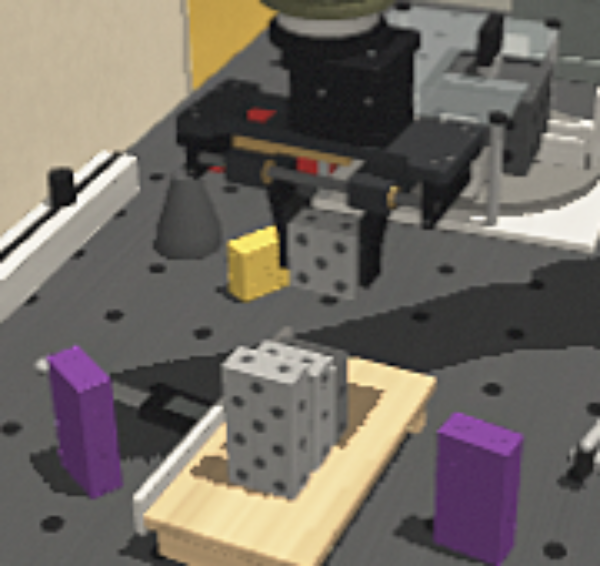

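Call:
drive_tool --plan '[{"rx": 0, "ry": 0, "rz": 0, "x": 0.001, "y": 0, "z": 0.025, "fingers": 0.3}, {"rx": 0, "ry": 0, "rz": 0, "x": 0.001, "y": 0, "z": 0.055, "fingers": 0.3}, {"rx": 0, "ry": 0, "rz": 0, "x": 0.001, "y": 0, "z": 0.08, "fingers": 0.3}, {"rx": 0, "ry": 0, "rz": 0, "x": 0.001, "y": 0, "z": 0.091, "fingers": 0.3}, {"rx": 0, "ry": 0, "rz": 0, "x": 0.001, "y": 0, "z": 0.091, "fingers": 0.3}, {"rx": 0, "ry": 0, "rz": 0, "x": 0.001, "y": 0, "z": 0.091, "fingers": 0.3}]'

```text
time: 22.3
ee_pos: [0.5715, 0.2328, 0.1309]
eef_rot: [0.738, 0.674, 0.001, 0.0]
ft_force: [0.1, 1.0, -3.4]
width: 0.0499
```

```bash
python3 - <<'E'
from h import *
go((570.9,231.5,70,84.8))
E
```

```text
t 22.30 grasp [571.6 232.9  79.9] yaw 84.82 tilt 0.10 w 49.9mm F [ 0.1  1.  -3.4] q7 -0.84 q [ 0.1   0.56 -0.74  1.63  0.41  1.11 -0.84]
x -0.0014 y -0.0005 z 0.0099 rx 0.0002 ry -0.0001 rz 0.0000
```

Call:
drive_tool --plan '[{"rx": 0.0002, "ry": 0, "rz": 0, "x": -0.0014, "y": -0.0005, "z": 0.005, "fingers": 0.3}, {"rx": 0.0002, "ry": 0, "rz": 0, "x": -0.0014, "y": -0.0005, "z": 0.0085, "fingers": 0.3}, {"rx": 0.0002, "ry": 0, "rz": 0, "x": -0.0014, "y": -0.0005, "z": 0.0105, "fingers": 0.3}, {"rx": 0.0002, "ry": 0, "rz": 0, "x": -0.0014, "y": -0.0005, "z": 0.0105, "fingers": 0.3}]'

```text
time: 22.8
ee_pos: [0.5704, 0.2312, 0.121]
eef_rot: [0.738, 0.674, -0.001, 0.0]
ft_force: [-6.6, -4.9, 15.2]
width: 0.0498
```

```bash
python3 - <<'E'
from h import *
go((570.9,231.5,70,84.8))
E
```

```text
t 22.80 grasp [570.3 231.1  70. ] yaw 84.82 tilt 0.07 w 49.8mm F [-6.6 -4.9 15.2] q7 -0.84 q [ 0.1   0.57 -0.74  1.64  0.42  1.1  -0.84]
x 0.0004 y 0.0005 z -0.0000 rx -0.0001 ry 0.0002 rz 0.0001
```

Call:
drive_tool --plan '[{"rx": 0, "ry": 0, "rz": 0, "x": 0, "y": 0, "z": 0, "fingers": 0.72}, {"rx": 0, "ry": 0, "rz": 0, "x": 0, "y": 0, "z": 0, "fingers": 0.72}, {"rx": 0, "ry": 0, "rz": 0, "x": 0, "y": 0, "z": 0, "fingers": 0.72}, {"rx": 0, "ry": 0, "rz": 0, "x": 0, "y": 0, "z": -0.02, "fingers": 0.72}, {"rx": 0, "ry": 0, "rz": 0, "x": 0, "y": 0, "z": -0.06, "fingers": 0.72}, {"rx": 0, "ry": 0, "rz": 0, "x": 0, "y": 0, "z": -0.11, "fingers": 0.72}, {"rx": 0, "ry": 0, "rz": 0, "x": -0.05, "y": -0.02, "z": -0.15, "fingers": 0.72}, {"rx": 0, "ry": 0, "rz": 0, "x": -0.11, "y": -0.03, "z": -0.16, "fingers": 0.72}, {"rx": 0, "ry": 0, "rz": 0, "x": -0.17, "y": -0.03, "z": -0.16, "fingers": 0.72}, {"rx": 0, "ry": 0, "rz": 0, "x": -0.23, "y": -0.03, "z": -0.16, "fingers": 0.72}, {"rx": 0, "ry": 0, "rz": 0, "x": -0.28, "y": -0.03, "z": -0.16, "fingers": 0.72}, {"rx": 0, "ry": 0, "rz": 0, "x": -0.28, "y": -0.03, "z": -0.16, "fingers": 0.72}]'

```text
time: 24.3
ee_pos: [0.515, -0.0492, 0.2804]
eef_rot: [0.741, 0.672, -0.001, 0.001]
ft_force: [-0.2, 1.5, -0.1]
width: 0.0626
```

```bash
python3 - <<'E'
from h import *
s=cam("side");c=cam("top"); status()
col=c["color"]
# top faces by brightness in ortho view at each top height
a=np.deg2rad(-5.2); ex=np.array([np.cos(a),np.sin(a)]); ey=np.array([-np.sin(a),np.cos(a)]); o=np.array([576.5,294.0])-15.5*ey
X=cloud(c)
for n,z,p in(("tall",.135,46.5),("mid",.12,15.5),("low",.105,-15.5),("short",.09,-46.5)):
    ctr=(o+p*ey)/1000
    m=(np.abs(X[...,2]-z)<.0075)&(np.hypot(X[...,0]-ctr[0],X[...,1]-ctr[1])<.045)
    L=(X[m][:,:2]*1000-o); sx=L@ex; sy=L@ey
    k=(np.abs(sy-p)<17); P=X[m][k]
    q=cv2.minAreaRect((P[:,:2]*1000).astype(np.float32))
    cc=np.array(q[0])-o
    print(n,len(P),"shelf x,y %.1f %.1f"%(cc@ex,cc@ey),q[1],q[2],"z",np.median(P[:,2]).round(4), "y-range",np.percentile(sy[k],[1,99]).round(1),"x-range",np.percentile(sx[k],[1,99]).round(1))
cv2.imwrite("pics/p12.png",np.hstack([cv2.resize(c["color"][140:240,150:264,::-1],(400,350),interpolation=2),cv2.resize(s["color"][190:300,150:276,::-1],(400,350),interpolation=2)]))
cv2.imwrite("pics/p13.png",cv2.resize(c["color"][:,:,::-1],(800,600)))
E
```

```text
t 24.40 grasp [515.5 -44.5 229.4] yaw 84.81 tilt 0.01 w 62.4mm F [0.6 0.4 0.6] q7 -0.18 q [ 0.66  0.17 -0.72  1.73  0.11  1.29 -0.18]
tall 147 shelf x,y 0.3 46.6 (25.677724838256836, 49.85558319091797) 83.5696792602539 z 0.1347 y-range [34.1 59.1] x-range [-24.3  24.5]
mid 145 shelf x,y -0.7 14.3 (26.0501708984375, 49.543479919433594) 84.79515075683594 z 0.1196 y-range [ 1.4 27. ] x-range [-25.   23.7]
low 139 shelf x,y 0.4 -13.5 (29.501253128051758, 49.570919036865234) 85.49559783935547 z 0.1045 y-range [-28.1  -0.3] x-range [-24.1  24.1]
short 130 shelf x,y -1.5 -48.3 (25.26259422302246, 48.98717498779297) 85.27303314208984 z 0.0897 y-range [-61.1 -36.7] x-range [-25.7  22.5]
```

View pics/p12.png

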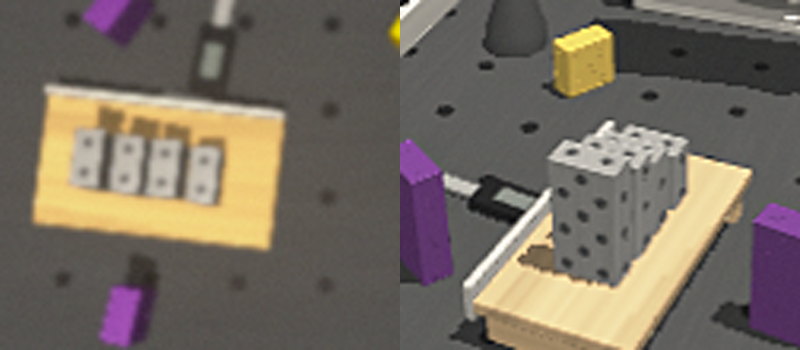

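View pics/p13.png

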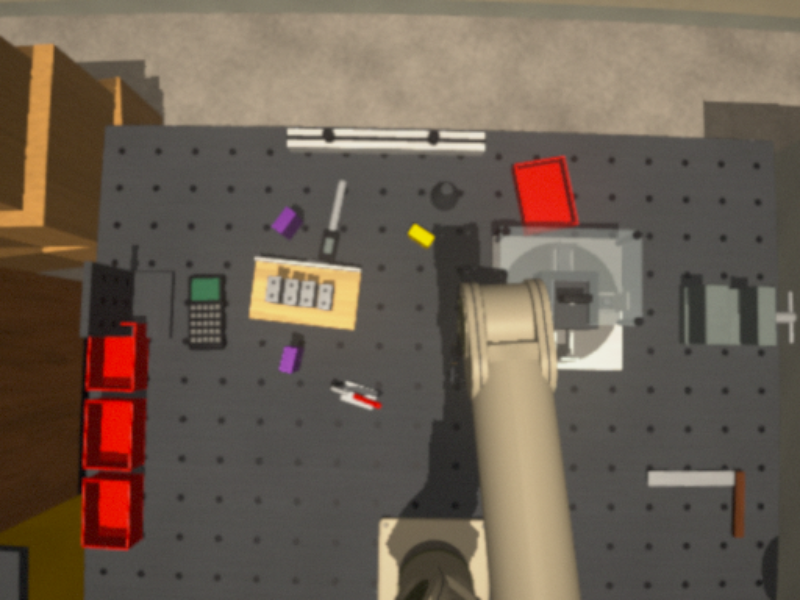

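```bash
python3 - <<'E'
from h import *
fr=[cam("top") for _ in range(6)]
c=dict(fr[0]); c["color"]=np.mean([f["color"] for f in fr],axis=0).astype(np.float32)
a=np.deg2rad(-5.2); ex=np.array([np.cos(a),np.sin(a)]); ey=np.array([-np.sin(a),np.cos(a)]); o=(np.array([576.5,294.0])-15.5*ey)/1000
for n,z,p in(("tall",.135,46.5),("mid",.12,15.5),("low",.105,-15.5),("short",.09,-46.5)):
    def samp(xs,ys):
        A,B=np.meshgrid(xs,ys,indexing="ij"); P=o+A[...,None]/1000*ex+B[...,None]/1000*ey
        q=proj(c,np.c_[P.reshape(-1,2),np.full(A.size,z)]).astype(np.float32).reshape(*A.shape,2)
        v=cv2.remap(c["color"],q[...,0],q[...,1],cv2.INTER_LINEAR); return v[...,2] # blue: wood dark, steel bright
    xs=np.arange(-40,40,.1)
    res=[]
    for lo,hi in((-9,-4),(4,9),(-9,9)):
        pr=cv2.GaussianBlur(samp(xs,p+np.arange(lo,hi,.5)).mean(1)[:,None],(1,15),0)[:,0]; g=np.gradient(pr)
        f=xs[(xs<-15)][np.argmax(g[xs<-15])]; b=xs[xs>15][np.argmin(g[xs>15])]
        res.append((round(f,1),round(b,1)))
    ys=p+np.arange(-20,20,.1)
    pr=cv2.GaussianBlur(samp(np.arange(-18,18,.5),ys).mean(0)[:,None],(1,15),0)[:,0]; g=np.gradient(pr)
    r_=ys[(ys<p-6)][np.argmax(g[ys<p-6])]; l_=ys[ys>p+6][np.argmin(g[ys>p+6])]
    print(n,"front/back (right strip, left strip, all)",res,"right %.1f left %.1f mid %.1f"%(r_,l_,(r_+l_)/2))
s=cam("side")
for n in ("clamp","calculator","caliper","cone"):
  for k in ("top","side"): print(n,k,[(np.round(d["centre"],3).tolist(),round(d["confidence"],2)) for d in nets.find_in(n,k)][:1])
E
```

```text
tall front/back (right strip, left strip, all) [(np.float64(-24.2), np.float64(24.5)), (np.float64(-24.4), np.float64(24.0)), (np.float64(-24.2), np.float64(24.2))] right 35.0 left 59.3 mid 47.2
mid front/back (right strip, left strip, all) [(np.float64(-25.9), np.float64(22.9)), (np.float64(-25.2), np.float64(23.4)), (np.float64(-25.3), np.float64(23.4))] right 2.6 left 28.8 mid 15.7
low front/back (right strip, left strip, all) [(np.float64(-24.9), np.float64(25.6)), (np.float64(-25.3), np.float64(24.1)), (np.float64(-24.8), np.float64(24.7))] right -27.3 left -1.3 mid -14.3
short front/back (right strip, left strip, all) [(np.float64(-25.9), np.float64(23.8)), (np.float64(-26.0), np.float64(22.6)), (np.float64(-26.2), np.float64(23.2))] right -60.2 left -33.6 mid -46.9
clamp top [([0.375, 0.16, 0.005], 0.54)]
clamp side [([0.365, 0.174, 0.027], 0.59)]
calculator top []
calculator side [([0.52, 0.5, 0.019], 0.85)]
caliper top [([0.701, 0.229, 0.006], 0.59)]
caliper side [([0.563, 0.353, 0.038], 0.69)]
cone top [([0.57, 0.23, 0.088], 0.66)]
cone side [([0.785, 0.009, 0.037], 0.82)]
```

Measured centres along the shelf's x are 0.0, -1.0, 0.0 and -1.5 mm, so the fronts agree to about 1.5–2 mm. All gaps are 4.5–9 mm, and the arm is clear.

```bash
python3 - <<'E'
from h import *
status(); print(workorder.close_job())
E
```

```text
t 25.15 grasp [515.3 -44.9 228.2] yaw 84.83 tilt 0.07 w 62.6mm F [-1.  -0.2  0.3] q7 -0.18 q [ 0.66  0.17 -0.72  1.73  0.11  1.29 -0.18]
the job is handed in; nothing more can be done
None
```

The row of four blocks on the shelf is complete, and I handed the job in at 25.2 s with the gripper empty and clear.

**What I did, in order:**
1. I turned the carousel about 98° anticlockwise by its handle, which brought the 80 mm block to the front opening.
2. I lifted the block out by its broad faces, stood it on the table at about (0.45, 0) and let go.
3. I took it again across its other faces and stood it in the gap.
4. I stood the grey 50 mm block at the right-hand end of the row.

**Last checks, from the top camera:**
- **Upright and in order:** tops measured about 135, 120, 105 and 90 mm above the table from left to right, as expected for upright blocks.
- **Fronts in line:** block centres agree to about 1.5–2 mm. The 80 mm block stands about 1 mm forward and the 50 mm block about 1.5 mm forward of the other two. I left them rather than risk another touch.
- **Gaps:** about 4.5 to 9 mm, all under the 12 mm limit.
- **Square to the shelf:** all four within about 1.5° of each other.
- **Contact forces:** the end-of-call readings never exceeded about 17 N.

**Checks that disagreed:**
- In the depth data, the 65 mm block's outline came out 4 mm too wide because the side of its neighbour was included. The edge measurement and my first look both put it close to its proper place, within about 1 mm.
- In the last look, the networks missed the calculator from above and took shelf parts for the cone (top view) and the caliper (side view). In the pictures and the other readings, the clamp, calculator, caliper, cone and coloured look-alikes appear unmoved.

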